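# Draw the bottom vial tray from the tray dispenser

### The arm

A 7-joint arm with a two-finger parallel gripper is mounted at the origin on the work surface. World frame = base frame: x ahead of the robot, y to its left, z up, the work surface at z = 0. Lengths are in m, angles in degrees, forces in N, time in s.
With the tool pointing down it reaches from about 0.425 to 0.875 m from the base axis. Payload 4.7 kg.
Tool frame: the origin (TCP) lies at the very end of the fingers, on their centre line; the grasp point (between the pads) lies env.grip_point_offset behind it (env.grip_point_offset is the distance from the TCP to the grasp point, in m); z points along the fingers, y is the direction in which the jaws open and shut (so a half turn about z gives the same grasp; the last joint's range is limited). The gripper opens to 87 mm and grips with 3 to 60 N. Pads are 19 mm wide; open, the fingers measure 117 mm over their backs; the gripper's body (75 mm by 190 mm) begins 51 mm behind the grasp point.
Start: joints at [77.355, 18.392, -4.016, 83.108, 1.295, 78.541, -3.26], TCP at [0.151, -0.632, 0.183] pointing down, gripper open.
Joint ranges: [-163.93, 163.93], [-17.29, 119.83], [-79.2, 71.16], [3.27, 140.29], [-89.18, 269.18], [5.43, 117.66], [-154.24, 154.24]. Speed limits (degrees/s): [147.25, 147.25, 180, 180, 180, 180, 180].

### API

Orientations are given as [roll, pitch, yaw] about the fixed x, y, z axes, in that order (R = Rz(yaw) Ry(pitch) Rx(roll)).
In Python, from cell import env gives the robot as it stands.
- The arm moves only by the tool send_rows, never from a script. Its argument "plan" is a list of rows, each a list of 7 numbers: the finger opening in mm, from 0 to 87, then the shift along the tool's x, y, z in mm, then the turn, a rotation vector about the tool's x, y, z in rad. A call has 1 to 12 rows; each row shifts and turns the commanded pose from where the row before left it, along the tool's axes as they then stand; what a row does not reach is not made up. A row lasts 1/10 s, in which the tool goes at most 50 mm and 8.59 degrees, less where a joint would pass 70% of its speed; a pose out of reach is approached as far as the arm can. A call is refused whole if a number of a shift passes 50 or a number of a turn 0.15, either way. A call with a gripper value outside its range is refused whole. The fingers move at their own pace and stop on an object; "grip_force" is the grip in N (left out, the last holds). Time passes only in rows, so rows that do not move let the fingers close. It gives the time, the measured TCP pose, the force and the opening at its end, in the units of the state.
- env.get_obs(): the state, without advancing time (a new reading comes with each control period).
- env.read_camera(name): name is "side" or "top"; returns the picture (420x560x3 uint8, red, green, blue); there is no depth.
- env.get_calibration(name): a dict with "fx", "fy", "cx", "cy" (pixels), "extrinsics" (4x4, takes a point from camera to world coordinates). Camera axes: x right, y down, z forward; pixel columns grow to the right and rows downward; lengths in m; the calibration is good to about 2 mm. A picture is of the moment at which its call begins. get_calibration takes no time and is no camera call.
- env.sign_off(): hands the job in, once; it reports no verdict.
Trained networks look in the newest picture that a camera, given by its name, has taken for a name from the list of things; names that differ only in an ending like _2 or _b are one class to them, and where a whole thing is asked for, a point or a joint stands for the part that bears it (a point fixed in the world has none). Each returns a list of dicts, best first, with "confidence" (0 to 1); they miss things now and then, are a little off and sometimes report something else, mostly with a low value. They report only what shows in the picture. A call takes as long as a camera call. They do not tell look-alikes from the thing itself.
- env.regions_of(camera, query): "region" (420x560 bool, what is visible of it) and "rect" ([left, top, right, bottom] in pixels, round what is visible of it).
The state is a dict: "time_s": time; "qpos": joint angles; "joint_velocities": joint speeds; "effort": joint torques, N m; "tool_pos": TCP position; "tool_rot": TCP orientation; "force": force on the tool from outside, world axes, zero at the start; "wrist_torque": the same for the moment, N m; "grip_width": finger opening in m.
Only numpy, scipy, OpenCV 4.12 (cv2) and the standard library are available. Lean on these libraries where they do the work, as an engineer would, in place of code of your own. Each camera call takes 0.05 s, during which the arm holds its last target. There are 200 camera calls.

### The job

Lift the white cover off the tray dispenser's two pins and set it down (do not drop it) lying flat in the middle of the cork mat. Then slide the bottom blue tray out from under the stack, without lifting it off its track, all the way along until it is up against the red end stop, so that the other three trays drop down flat inside the dispenser. Leave the glass beaker beside the mat standing where it is.

Things in the scene. Friction and masses are not known exactly. Their poses are not given: they have to be found in the camera images.
- feeder: tray dispenser, grey and aluminium, 418 x 124 mm, fixed. Origin on the bench under its yellow gate, midway across; +x: the way trays slide out, z up. Behind the gate (x -188 to -2 mm) the magazine with the stack, posts 70 mm high; before it the runway, x 6 to 200 mm, with side rails y 48 to 62 mm either side, tops 32 mm above the bench. Rail pins (8 mm thick, 14 tall) at (100, 55), (190, -55) mm
- track (a point): point mid-runway at track height, dispenser x 100, y 0, z 16 mm; same axes. Trays slide on two flat tracks 16 mm above the bench; between them (y -32 to 32 mm), all along, an open channel, its floor 5 mm above the bench: fingers put down through a tray's finger hole may reach below the tray and travel along it
- gate (a point): middle of the gate's lower edge: a yellow bar across the dispenser, x -2 to 6 mm, from 34 mm (a bottom tray passes below, the next is held back) to 70 mm above the bench
- stop (a point): middle of the top edge of the red end stop's face, dispenser x 200 mm, 32 mm above the bench; axes as the dispenser's
- tray_1_hole (a point): centre, half-way up, of the finger hole in the bottom blue tray (180 x 90 x 12 mm, 0.13 kg), sticking out 70 to 78 mm past the dispenser's origin. It has a hole at both ends; this is the outer one, right through, 46 mm along x by 56 across; centre 35 mm behind the leading edge (12 mm web in front). Closed fingers in it can draw the tray by the web (2 to 8 N). Axes as the dispenser's; at the stop: x 165, y 0, z 22 mm there
- tray_2: same kind of tray, second from the bottom in the stack, waiting in the magazine behind the gate. Origin at the centre of its underside, axes as the dispenser's (it must end flat on the tracks, origin 16 mm above the bench, about x = -95 mm of the dispenser)
- tray_3: same kind of tray, third in the stack, waiting in the magazine behind the gate. Origin at the centre of its underside, axes as the dispenser's
- tray_4: same kind of tray, top one in the stack, waiting in the magazine behind the gate. Origin at the centre of its underside, axes as the dispenser's
- cover_grip (a point): grip point on the loose white cover (plate 120 x 136 x 6 mm, 0.22 kg), which lies on the rails over the two pins (14 mm holes, pins 8 mm proud: lift straight up 15 mm or more). Its black bar handle is 70 mm along x, 20 mm thick along y, 40 mm tall above the plate. This point: 30 mm above the plate's underside, 16 mm below the handle's top; axes as the dispenser's at the start
- mat_top (a point): centre of the top face of the square cork mat, 200 x 200 x 4 mm, fixed on the bench; z up
- beaker: open glass beaker, 68 mm wide, 85 mm tall; origin under its base (leave alone)
- cover: the same cover; origin at the centre of the plate's underside
Things that resemble listed ones, but are neither listed nor needed, are in the scene too. What is shaped like the tray_2 but orange is not meant.

How it is judged (in metres and radians):
On the way, in this order (a step that is already met when the one before it is completed fails the run):
1. the cover lies flat in the middle of the cork mat, let go (horizontal distance between cover_grip and mat_top below 0.045 m and height (world z) of cover_grip below 0.04 m and angle between cover_grip's own z axis and vertical below 0.08 rad and contact force between cover and the fingers below 0.1 N), for 0.2 s.
2. the bottom tray is up against the end stop and the other three have dropped (x of tray_1_hole in the frame of feeder above 0.155 m and z of tray_1_hole in the frame of feeder below 0.026 m and angle between each of tray_1_hole, tray_2, tray_3, tray_4's own z axis and vertical below 0.05 rad and x of tray_2 in the frame of feeder between -0.107 and -0.083 m and z of tray_2 in the frame of feeder below 0.02 m and x of tray_3 in the frame of feeder between -0.107 and -0.083 m and z of tray_3 in the frame of feeder below 0.032 m and x of tray_4 in the frame of feeder between -0.107 and -0.083 m and z of tray_4 in the frame of feeder below 0.044 m), for 0.2 s.
At the end, for the whole second after the job is handed in: Cover flat (0.08 rad) and released on the cork mat, within 45 mm of its centre; bottom tray flat on its track, leading edge within 10 mm of the end stop; the other three flat in the magazine, 12 mm lower than before (within 4 mm in height, 12 mm along); all at rest (all of step 1 and all of step 2 and linear speed of each of cover, tray_2, tray_3, tray_4 below 0.02 m/s); the robot touches nothing.
It fails at once if the bottom tray is lifted more than 15 mm off its track (z of tray_1_hole in the frame of feeder above 0.037 m).
It fails at once if the cover is dropped (falls freely from more than about 25 mm) (linear speed of cover above 0.7 m/s and contact force between cover and the fingers below 0.05 N).
It fails at once if another tray leaves the magazine (x of any of tray_2, tray_3, tray_4 in the frame of feeder above -0.06 m).
It fails at once if the beaker is shifted more than 30 mm or tipped over (distance of beaker from where it was at the start of the episode above 0.03 m or angle between beaker's own z axis and vertical above 0.5 rad).
It also fails if it takes over 61 s, if anything falls off the work surface, if the arm or the gripper's body presses on something with over 40 N, if the wrist force passes 120 N, or if a joint passes its speed limit or range.

## Working session

There is one attempt and no reset: what is moved stays moved. The work goes in short steps, Python scripts to look and compute and a tool call to move; the robot and the scene stay as the last step left them, time stands still between calls to the robot, and variables do not carry over. Pictures are saved under pics/ and viewed, about 8 in all and at most 12, crops included, and the job is handed in when it is done.

Besides the shell and the picture viewer there is one more tool, called after "Call:" as name([rows], argument=value, ...), one row to a line, values as JSON. send_rows: Moves the arm, as the interface text tells. Its arguments: {"type":"object","properties":{"plan":{"type":"array"},"grip_force":{"type":"number"}},"required":["plan"]}

```bash
mkdir -p pics; ls; python3 - <<'E'
from cell import env
import cv2, numpy as np
print(env.get_obs()); print(env.grip_point_offset)
for c in ("top","side"):
    im=env.read_camera(c); cv2.imwrite(f"pics/{c}0.png",im[:,:,::-1])
    k=env.get_calibration(c); print(c,k['fx'],k['fy'],k['cx'],k['cy'],np.round(k['extrinsics'],4).tolist())
    for q in ("feeder","tray_1_hole","tray_2","cover","mat_top","beaker","cover_grip","gate","stop"):
        try:
            for r in env.regions_of(c,q)[:3]: print(c,q,round(r['confidence'],2),r['rect'],int(r['region'].sum()))
        except Exception as e: print(q,e)
E
```

```text
pics
{'time_s': 0.0, 'qpos': array([77.35522606, 18.44108611, -4.01620842, 83.17373685,  1.29594759,
       78.54147774, -3.26028892]), 'joint_velocities': array([-0.06075395,  0.0425529 , -0.14124186,  0.04547488, -0.01364706,
        0.04457219,  0.0578218 ]), 'effort': array([ 2.00162447e-05, -4.91295218e+01, -4.04400984e-01, -3.12524092e+01,
       -6.40396331e-02,  4.37348220e-02,  2.22692161e-04]), 'tool_pos': array([ 0.1510188 , -0.63156938,  0.18234893]), 'tool_rot': array([-1.79888998e+02,  6.42623267e-03,  1.34550467e+01]), 'force': array([-0.47818479, -1.13189208,  0.63793109]), 'wrist_torque': array([ 0.01048052,  0.00723072, -0.00388618]), 'grip_width': 0.08691457201105553}
0.0187
top 510.753595425946 510.753595425946 279.26999234573793 219.50683339772615 [[0.0169, -0.998, 0.0601, 0.4614], [-0.9997, -0.018, -0.0179, 0.0387], [0.019, -0.0598, -0.998, 1.2114], [0.0, 0.0, 0.0, 1.0]]
top feeder 0.96 [252.5, 181.0, 439.0, 252.9] 3207
top tray_1_hole 0.78 [316.0, 196.5, 365.2, 235.5] 807
top tray_1_hole 0.63 [252.4, 178.6, 440.5, 254.6] 3501
top tray_2 0.74 [308.4, 285.5, 395.
[... 672 characters left out ...]
5, -0.6942, 0.6799], [0.0, 0.0, 0.0, 1.0]]
side feeder 0.9 [245.5, 134.8, 378.1, 252.1] 3081
side tray_1_hole 0.57 [291.0, 182.4, 333.4, 209.1] 462
side tray_2 0.81 [368.6, 209.5, 427.0, 276.6] 1906
side tray_2 0.79 [310.0, 138.7, 369.3, 181.5] 1115
side tray_2 0.5 [320.6, 143.3, 362.0, 173.9] 138
side cover 0.95 [243.2, 189.1, 319.1, 243.5] 2351
side cover 0.64 [243.0, 133.9, 380.6, 253.6] 2738
side mat_top 0.6 [96.4, 254.8, 244.7, 385.8] 9605
side beaker 0.87 [104.1, 207.0, 146.6, 258.1] 1299
side cover_grip 0.77 [240.6, 189.6, 318.8, 242.2] 2264
side gate 0.85 [244.8, 132.3, 383.0, 253.9] 2903
side gate 0.71 [320.5, 150.3, 367.5, 178.8] 142
side stop 0.63 [240.9, 131.5, 379.8, 252.1] 2802
```

```bash
python3 - <<'E'
import cv2
a=cv2.imread("pics/top0.png")[120:360,80:460]; cv2.imwrite("pics/t1.png",cv2.resize(a,None,fx=2.1,fy=2.1,interpolation=cv2.INTER_CUBIC))
a=cv2.imread("pics/side0.png")[110:400,80:450]; cv2.imwrite("pics/s1.png",cv2.resize(a,None,fx=2,fy=2,interpolation=cv2.INTER_CUBIC))
E
```

```text
(no output)
```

View pics/t1.png

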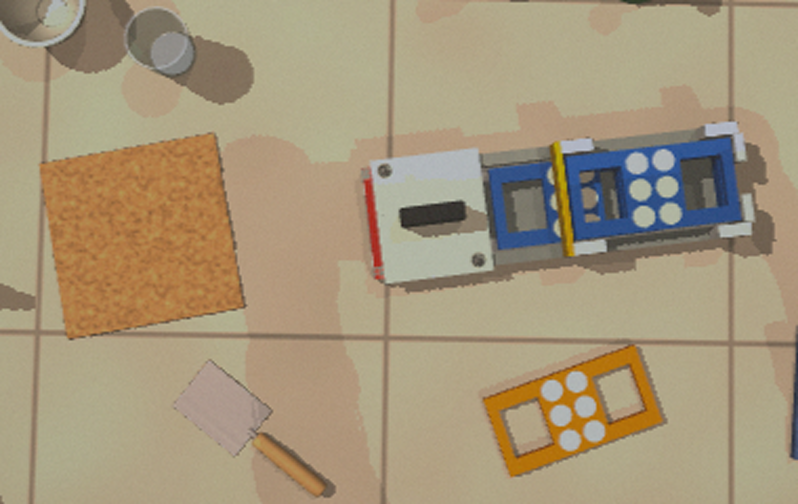

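View pics/s1.png

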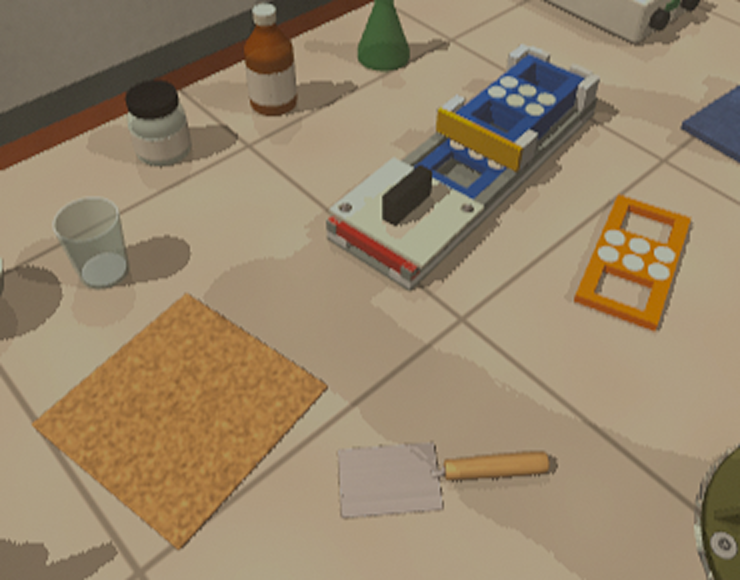

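Top crop: the white cover with its black handle is centred at about (432,215), i.e. full-image (286,222). The red stop is at its left, and the blue bottom tray's hole at crop (525,205) lies between the cover and the yellow gate. The mat is at crop (142,235) and the beaker at (160,40). The orange tray at (575,410) is the look-alike: loose, outside the dispenser and not needed.

```bash
cat > h.py <<'E'
from cell import env
import numpy as np, cv2
def ray(c,uv):
    k=env.get_calibration(c); E=np.array(k['extrinsics'])
    d=E[:3,:3]@np.array([(uv[0]-k['cx'])/k['fx'],(uv[1]-k['cy'])/k['fy'],1]); return E[:3,3],d
def at(c,uv,z):
    o,d=ray(c,uv); return o+d*(z-o[2])/d[2]
def proj(c,p):
    k=env.get_calibration(c); E=np.array(k['extrinsics']); q=E[:3,:3].T@(np.array(p)-E[:3,3])
    return np.array([k['fx']*q[0]/q[2]+k['cx'],k['fy']*q[1]/q[2]+k['cy']])
def quad(c,mask,z):
    m=cv2.morphologyEx(mask.astype(np.uint8),cv2.MORPH_OPEN,np.ones((3,3)))
    cs,_=cv2.findContours(m,0,2); b=cv2.minAreaRect(max(cs,key=cv2.contourArea))
    P=np.array([at(c,p,z) for p in cv2.boxPoints(b)]); e=P[1:3]-P[:2]
    return P.mean(0),np.linalg.norm(e,axis=1),np.degrees(np.arctan2(e[:,1],e[:,0]))
E
python3 - <<'E'
from h import *
env.read_camera("top"); 
for q,z in (("cover",.038),("mat_top",.004)):
    r=env.regions_of("top",q)[0]; print(q,quad("top",r['region'],z))
im=cv2.imread("pics/top0.png"); hsv=cv2.cvtColor(im,cv2.COLOR_BGR2HSV); H,S,V=cv2.split(hsv)
def box(m,l,t,r,b):
    o=np.zeros_like(m); o[t:b,l:r]=m[t:b,l:r]; return o
print("handle",quad("top",box((V<70),262,205,310,235),.072))
print("gate",quad("top",box((H>20)&(H<32)&(S>180),335,180,360,250),.07))
print("red",quad("top",box(((H<5)|(H>172))&(S>150),245,195,270,260),.032))
m=box((H>100)&(H<125)&(S>120),310,190,344,245);print("tray1",quad("top",m,.028))
for p in ((125.7+0,0),):pass
im=cv2.imread("pics/side0.png"); H,S,V=cv2.split(cv2.cvtColor(im,cv2.COLOR_BGR2HSV))
env.read_camera("side")
for q,z in (("cover",.038),("mat_top",.004),("beaker",0)):
    r=env.regions_of("side",q)[0]; print("side",q,quad("side",r['region'],z)[0])
# handle top corner pixels in side crop -> world z .072
for p in ((385,203),(432,168),(420,170),(396,222)): print(at("side",(p[0]/2+80,p[1]/2+110),.072))
print("beaker",at("top",(155.8,141),.04), "E")
E
```

```text
cover (array([0.52667696, 0.00408321, 0.038     ]), array([0.12173046, 0.13802195]), array([ -81.969458  , -172.33721802]))
mat_top (array([0.50007739, 0.3277911 , 0.004     ]), array([0.20172865, 0.20006822]), array([ -78.65395235, -168.36856041]))
handle (array([0.52553461, 0.00415429, 0.072     ]), array([0.06744946, 0.02028145]), array([ -81.82887635, -172.05433056]))
gate (array([ 0.54338269, -0.13609582,  0.07      ]), array([0.00897326, 0.11857763]), array([ -81.58691381, -172.19293288]))
red (array([0.51661277, 0.06844646, 0.032     ]), array([0.00742491, 0.09350404]), array([ -82.3301161, -172.3261578]))
tray1 (array([ 0.53945844, -0.09776961,  0.028     ]), array([0.06670364, 0.08904811]), array([ -81.78964125, -172.32832079]))
side cover [0.53073741 0.00105098 0.038     ]
side mat_top [0.50996427 0.32208286 0.004     ]
side beaker [7.61153380e-01 2.87005992e-01 2.77555756e-17]
[0.52178816 0.04042705 0.072     ]
[ 0.52812984 -0.0398663   0.072     ]
[ 0.53497013 -0.02702172  0.072     ]
[0.49218287 0.05164869 0.072     ]
beaker [0.70836168 0.30576944 0.04      ] E
```

```bash
cat >> h.py <<'E'
from scipy.spatial.transform import Rotation as R
def rows(p0,y0,way,n):
    """round-numbered rows from pose p0,yaw0 (tool down) through n poses way(s)->(p,yaw)"""
    out=[];P=np.array(p0,float);Y=y0
    for i in range(1,n+1):
        p,y=way(i/n); c,s=np.cos(np.radians(Y)),np.sin(np.radians(Y))
        d=(np.array(p)-P)*1000; l=np.round([c*d[0]+s*d[1],s*d[0]-c*d[1],-d[2]]); t=-round(np.radians(y-Y),3)
        out.append([*l.astype(int).tolist(),t]); 
        P=P+np.array([c*l[0]+s*l[1],s*l[0]-c*l[1],-l[2]])/1000; Y-=np.degrees(t)
    return out,P,Y
E
python3 - <<'E'
from h import *
print("handle .078",at("top",(432/2.1+80,215/2.1+120),.078), at("top",proj("top",(.5255,.0042,.072)),.078))
o=env.get_obs(); p=o['tool_pos'];y=o['tool_rot'][2]
r0=np.hypot(p[0],p[1]);a0=np.arctan2(p[1],p[0]);r1,a1=np.hypot(.526,.004),np.arctan2(.004,.526)
def way(s):
    r=r0+(r1-r0)*min(1,s*2.5);a=a0+(a1-a0)*s; return (r*np.cos(a),r*np.sin(a),.182-.05*max(0,s-.5)*2),y+(98-y)*s
for row in rows(p,y,way,18)[0]: print(row)
E
```

```text
handle .078 [0.52350856 0.0038916  0.078     ] [0.52516225 0.00438151 0.078     ]
[47, -19, 2, np.float64(-0.082)]
[46, -19, 0, np.float64(-0.082)]
[45, -18, 0, np.float64(-0.082)]
[44, -18, 0, np.float64(-0.082)]
[42, -17, 0, np.float64(-0.082)]
[42, -17, 0, np.float64(-0.082)]
[40, -17, 0, np.float64(-0.082)]
[40, -3, 0, np.float64(-0.082)]
[39, 1, 0, np.float64(-0.082)]
[39, 1, 5, np.float64(-0.082)]
[39, 1, 6, np.float64(-0.082)]
[40, 2, 5, np.float64(-0.082)]
[39, 2, 6, np.float64(-0.082)]
[39, 2, 5, np.float64(-0.082)]
[39, 3, 6, np.float64(-0.082)]
[39, 3, 5, np.float64(-0.082)]
[40, 3, 6, np.float64(-0.082)]
[39, 3, 6, np.float64(-0.082)]
```

Call:
send_rows([
  [87, 45, -19, 0, 0, 0, -0.08],
  [87, 45, -19, 0, 0, 0, -0.08],
  [87, 45, -18, 0, 0, 0, -0.08],
  [87, 44, -18, 0, 0, 0, -0.08],
  [87, 42, -17, 0, 0, 0, -0.08],
  [87, 42, -17, 0, 0, 0, -0.08],
  [87, 40, -17, 0, 0, 0, -0.08],
  [87, 40, -3, 0, 0, 0, -0.08],
  [87, 39, 1, 0, 0, 0, -0.08],
  [87, 39, 1, 5, 0, 0, -0.08],
  [87, 39, 1, 5, 0, 0, -0.08],
  [87, 40, 2, 5, 0, 0, -0.08],
])

```text
time_s: 2.55
tool_pos: [0.4786, -0.2266, 0.1686]
tool_rot: [179.9, 0.0, 68.6]
force: [-0.5, -1.0, 0.1]
grip_width: 0.0867
```

Call:
send_rows([
  [87, 39, 2, 5, 0, 0, -0.085],
  [87, 39, 2, 5, 0, 0, -0.085],
  [87, 39, 3, 5, 0, 0, -0.085],
  [87, 39, 3, 5, 0, 0, -0.085],
  [87, 40, 3, 5, 0, 0, -0.085],
  [87, 30, 3, 5, 0, 0, -0.085],
  [87, 0, 0, 0, 0, 0, 0],
])

```text
time_s: 3.25
tool_pos: [0.5311, -0.0033, 0.1383]
tool_rot: [180.0, -0.1, 98.2]
force: [-0.0, 0.4, 0.4]
grip_width: 0.087
```

```bash
python3 - <<'E'
from h import *
o=env.get_obs(); p=o['tool_pos']; print(p,o['tool_rot'],o['force'])
print(rows(p,o['tool_rot'][2],lambda s:((.5255,.0042,p[2]),98),1))
E
```

```text
[ 0.53114132 -0.00326013  0.1382907 ] [ 1.79992498e+02 -1.36887992e-01  9.82481519e+01] [-0.02325477  0.37079354  0.37486961]
([[8, -5, 0, np.float64(0.004)]], array([0.52504536, 0.00393981, 0.1382907 ]), np.float64(98.01896876858903))
```

Call:
send_rows([
  [60, 8, -5, 0, 0, 0, 0],
  [60, 0, 0, 25, 0, 0, 0],
  [60, 0, 0, 20, 0, 0, 0],
  [60, 0, 0, 0, 0, 0, 0],
])

```text
time_s: 3.65
tool_pos: [0.5229, -0.0038, 0.0911]
tool_rot: [-179.7, -0.0, 97.5]
force: [-1.5, -0.3, -0.6]
grip_width: 0.064
```

```bash
python3 - <<'E'
from h import *
print(env.get_obs()['tool_pos'])
a=env.read_camera("side")[130:270,200:400,::-1]; b=env.read_camera("top")[160:280,230:430,::-1]
f=lambda x:cv2.resize(x,(600,int(x.shape[0]*3)),interpolation=2)
cv2.imwrite("pics/c2.png",np.vstack([f(a)[:300],f(b)[:300]]))
E
```

```text
[ 0.52294227 -0.00375326  0.09113732]
```

View pics/c2.png

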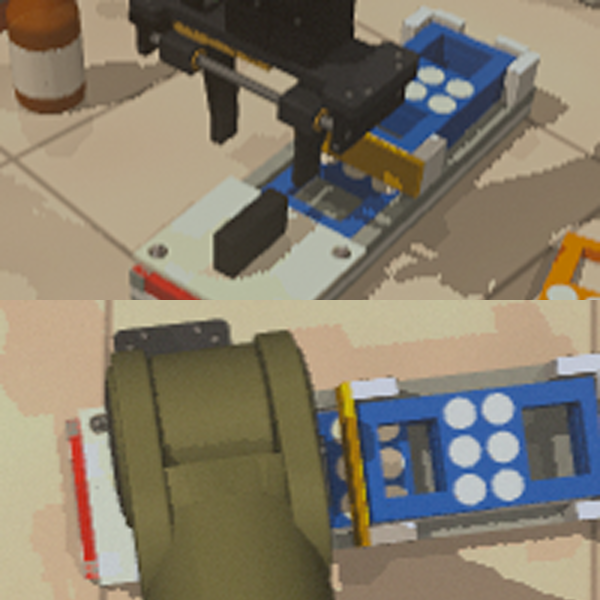

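```bash
python3 - <<'E'
from h import *
p=env.get_obs()['tool_pos']; print(p)
f=lambda q:(proj("side",q)-[200,130])*3
print("tcp",f(p),"handle top",f((.5252,.0044,.078)))
E
```

```text
[ 0.52538433 -0.00319811  0.09380466]
tcp [257.56945822 193.71052951] handle top [249.71861353 214.07330511]
```

```bash
python3 - <<'E'
from h import *
o=env.get_obs(); p=o['tool_pos']; print(p,o['tool_rot'],o['grip_width'],o['time_s'])
Rm=R.from_euler('xyz',o['tool_rot'],degrees=True).as_matrix()
s=env.read_camera("side")[:,:,::-1]; x0,y0=200,120
a=cv2.resize(s[y0:y0+110,x0:x0+140],None,fx=5,fy=5,interpolation=2)
def mk(q,c):
    u=(proj("side",q)-[x0,y0]+.5)*5; cv2.circle(a,tuple(int(v) for v in u),4,c,-1)
w=o['grip_width']/2
for sg in (1,-1):
    for d in (w,w+.015):
        for x in (-.0095,.0095): mk(p+Rm@[x,sg*d,0],(0,0,255))
fx=np.array([np.cos(np.radians(98)),np.sin(np.radians(98)),0]);fy=np.array([-fx[1],fx[0],0])
for i in (-35,35):
    for j in (-10,10): mk(np.array([.5252,.0044,.078])+fx*i/1000+fy*j/1000,(0,255,0))
cv2.imwrite("pics/c3.png",a)
E
```

```text
[ 0.52538433 -0.00319811  0.09380466] [-1.79985140e+02  1.25829414e-02  9.75610593e+01] 0.062234686207499945 3.75
```

View pics/c3.png

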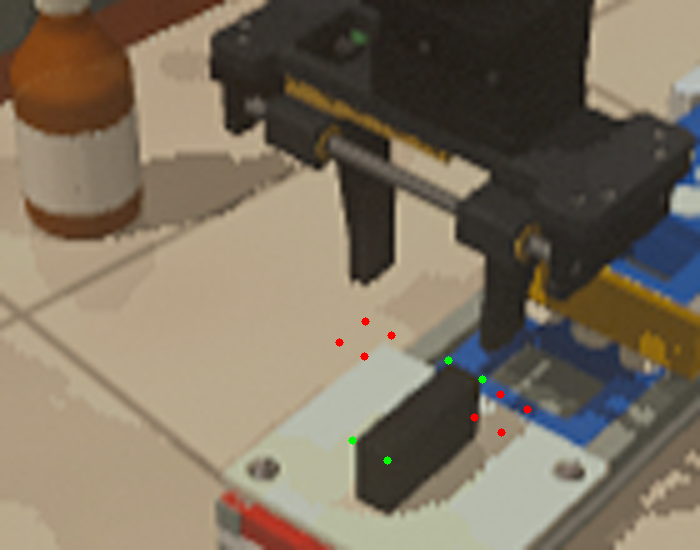

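```bash
python3 - <<'E'
from h import *
o=env.get_obs(); p=o['tool_pos']; print(p)
Rm=R.from_euler('xyz',o['tool_rot'],degrees=True).as_matrix()
def panel(c,x0,y0,w,h,k):
    s=env.read_camera(c)[:,:,::-1]; a=cv2.resize(s[y0:y0+h,x0:x0+w],None,fx=k,fy=k,interpolation=2)
    def mk(q,col):
        u=(proj(c,q)-[x0,y0]+.5)*k; cv2.circle(a,tuple(int(v) for v in u),3,col,-1)
    for z,col in ((-.07,(0,0,255)),(-.11,(0,255,255))):
        for x in (-.0375,.0375):
            for y in (-.095,.095): mk(p+Rm@[x,y,z],col)
    return a
a=panel("side",180,80,180,140,4);b=panel("top",230,150,180,140,4)
cv2.imwrite("pics/c4.png",cv2.resize(np.vstack([a,b]),(386,600),interpolation=3) if 0 else np.hstack([a,b])[:, :1440][:, :])
im=np.vstack([a[:300],b[:300]]);cv2.imwrite("pics/c4.png",im);print(im.shape)
E
```

```text
[ 0.52608231 -0.00297671  0.09445331]
(600, 720, 3)
```

View pics/c4.png

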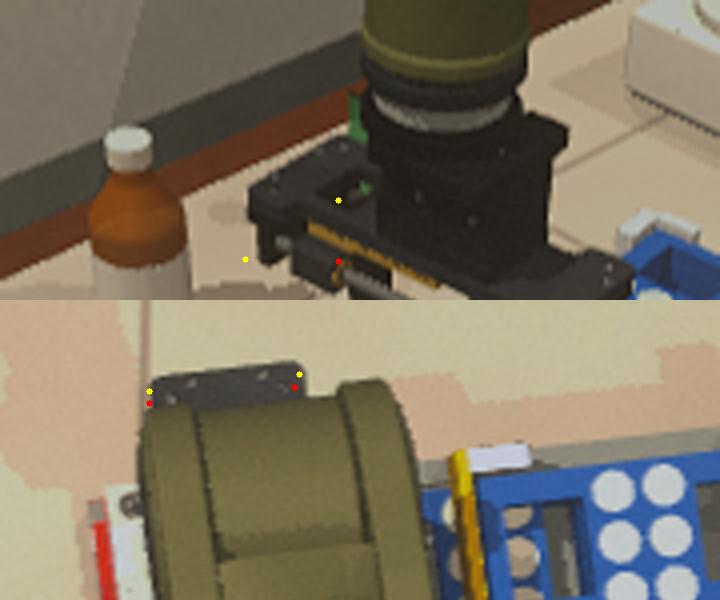

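Call:
send_rows([
  [60, 7, 0, 10, 0, 0, -0.007],
  [60, 0, 0, 15, 0, 0, 0],
  [60, 0, 0, 15, 0, 0, 0],
  [60, 0, 0, 0, 0, 0, 0],
  [60, 0, 0, 0, 0, 0, 0],
])

```text
time_s: 4.4
tool_pos: [0.5239, 0.0048, 0.0525]
tool_rot: [-179.9, -0.0, 98.1]
force: [1.0, 0.4, 0.5]
grip_width: 0.0597
```

```bash
cat >> h.py <<'E'
def look(name,x0=200,y0=120,w=140,h=110,k=5,c="side"):
    o=env.get_obs(); p=o['tool_pos']; print(p,o['tool_rot'],o['force'],o['grip_width'],o['time_s'])
    Rm=R.from_euler('xyz',o['tool_rot'],degrees=True).as_matrix()
    s=env.read_camera(c)[:,:,::-1]
    a=cv2.resize(s[y0:y0+h,x0:x0+w],None,fx=k,fy=k,interpolation=2)
    for dz,col in ((0,(0,0,255)),(.04,(0,255,255))):
      for sg in (1,-1):
        for x in (-.0095,.0095):
            u=(proj(c,p+[0,0,dz]+Rm@[x,sg*o['grip_width']/2,0])-[x0,y0]+.5)*k
            cv2.circle(a,tuple(int(v) for v in u),3,col,-1)
    cv2.imwrite(f"pics/{name}.png",a)
E
python3 -c "
from h import *
look('c5')"
```

```text
[0.52388744 0.00479151 0.05249511] [-1.79898319e+02 -4.12005927e-02  9.80914333e+01] [0.98216599 0.36422982 0.51992356] 0.05966511297549918 4.4
```

View pics/c5.png

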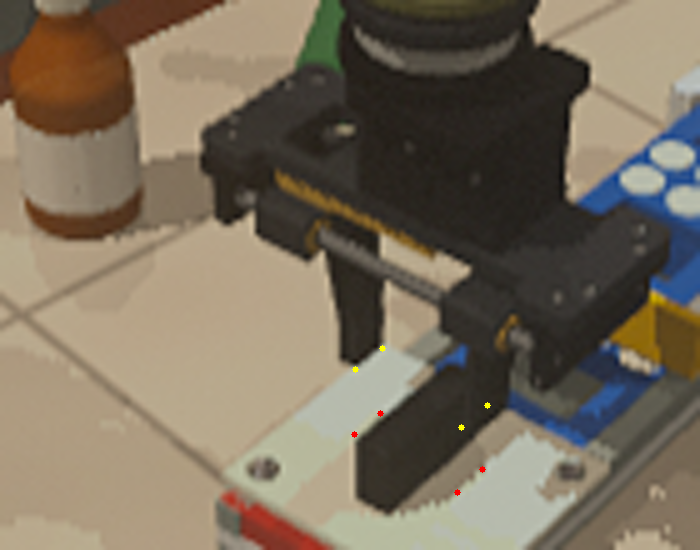

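Fingertips show about 40 mm above the reported TCP height (yellow marks match, red do not), while the top view confirms x and y. I'll descend in guarded steps and let contact and force decide.

Call:
send_rows([
  [60, 0, 0, 8, 0, 0, 0],
  [60, 0, 0, 6, 0, 0, 0],
  [60, 0, 0, 0, 0, 0, 0],
  [60, 0, 0, 0, 0, 0, 0],
])

```text
time_s: 4.85
tool_pos: [0.5244, 0.0047, 0.0392]
tool_rot: [-180.0, -0.0, 98.1]
force: [-0.2, 0.6, 0.3]
grip_width: 0.0598
```

Call:
send_rows([
  [60, 0, 0, 5, 0, 0, 0],
  [60, 0, 0, 5, 0, 0, 0],
  [60, 0, 0, 0, 0, 0, 0],
  [60, 0, 0, 0, 0, 0, 0],
])

```text
time_s: 5.25
tool_pos: [0.5244, 0.0047, 0.0292]
tool_rot: [-180.0, -0.0, 98.1]
force: [-0.4, 0.3, -0.3]
grip_width: 0.06
```

```bash
python3 -c "
from h import *
look('c6')"
```

```text
[0.52440381 0.0047177  0.02922389] [-1.79974614e+02 -6.19367053e-03  9.80826051e+01] [-0.41130301  0.32227347 -0.2657918 ] 0.059993962295625224 5.25
```

View pics/c6.png

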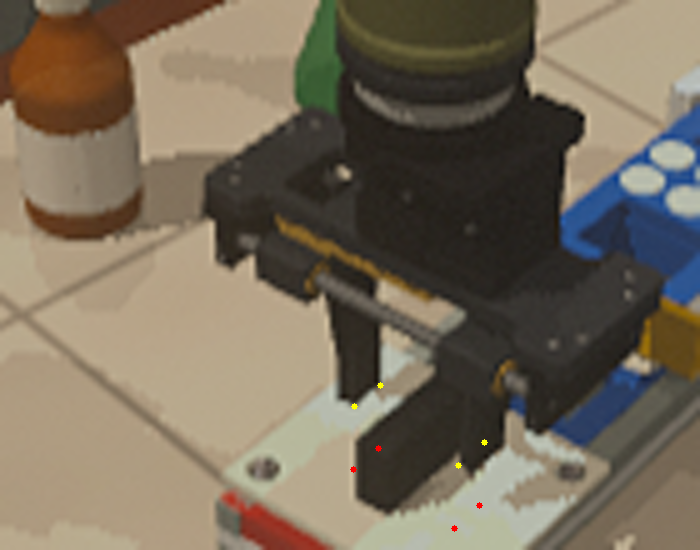

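Call:
send_rows([
  [60, 0, 0, 8, 0, 0, 0],
  [60, 0, 0, 8, 0, 0, 0],
  [60, 0, 0, 6, 0, 0, 0],
  [60, 0, 0, 0, 0, 0, 0],
  [60, 0, 0, 0, 0, 0, 0],
])

```text
time_s: 5.8
tool_pos: [0.5244, 0.0048, 0.0071]
tool_rot: [-180.0, -0.0, 98.1]
force: [1.2, -0.7, 0.8]
grip_width: 0.0601
```

Call:
send_rows([
  [0, 0, 0, 0, 0, 0, 0],
  [0, 0, 0, 0, 0, 0, 0],
  [0, 0, 0, 0, 0, 0, 0],
  [0, 0, 0, 0, 0, 0, 0],
  [0, 0, 0, 0, 0, 0, 0],
  [0, 0, 0, 0, 0, 0, 0],
], grip_force=30)

```text
time_s: 6.4
tool_pos: [0.5247, 0.0047, 0.0075]
tool_rot: [180.0, 0.0, 98.1]
force: [1.6, 0.8, 0.1]
grip_width: 0.0196
```

Gripped at 19.6 mm, which is the handle's thickness. Now I lift straight up.

Call:
send_rows([
  [0, 0, 0, -5, 0, 0, 0],
  [0, 0, 0, -10, 0, 0, 0],
  [0, 0, 0, -15, 0, 0, 0],
  [0, 0, 0, -15, 0, 0, 0],
  [0, 0, 0, -15, 0, 0, 0],
  [0, 0, 0, 0, 0, 0, 0],
  [0, 0, 0, 0, 0, 0, 0],
], grip_force=40)

```text
time_s: 7.1
tool_pos: [0.525, 0.0045, 0.0681]
tool_rot: [179.9, 0.0, 98.1]
force: [0.5, 0.2, -2.6]
grip_width: 0.02
```

```bash
python3 - <<'E'
from h import *
look('c7',200,90,140,110)
env.regions_of("side","cover")
p=env.get_obs()['tool_pos']
t=np.array([.500,.3278]); P=p.copy()
f=lambda s:((p[0]+(t[0]-p[0])*s,p[1]+(t[1]-p[1])*s,p[2]),98.1)
print(rows(p,98.1,f,8))
E
```

```text
[0.52495774 0.00449108 0.06806514] [1.79936715e+02 4.58699576e-02 9.80649101e+01] [ 0.46975735  0.16955658 -2.5692897 ] 0.02003430402618148 7.1
([[40, 3, 0, np.float64(-0.0)], [41, 2, 0, np.float64(-0.0)], [40, 3, 0, np.float64(-0.0)], [41, 3, 0, np.float64(-0.0)], [40, 3, 0, np.float64(-0.0)], [41, 2, 0, np.float64(-0.0)], [40, 3, 0, np.float64(-0.0)], [40, 3, 0, np.float64(-0.0)]], array([0.50024386, 0.32741992, 0.06690329]), np.float64(98.1))
```

View pics/c7.png

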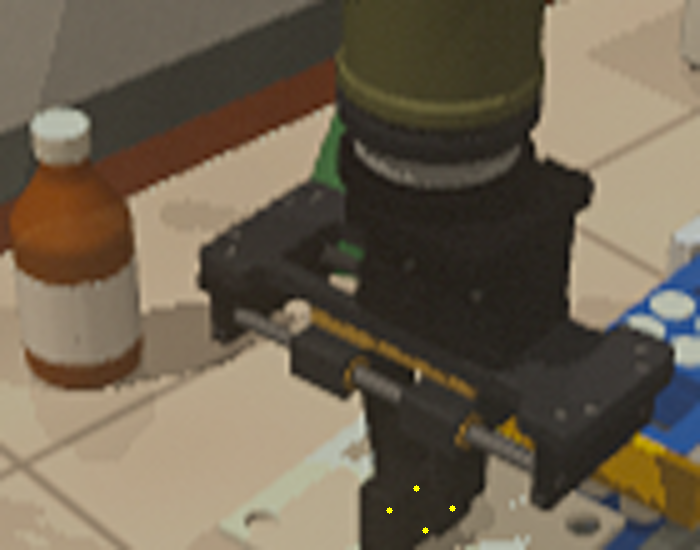

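Call:
send_rows([
  [0, 20, 1, 0, 0, 0, 0],
  [0, 40, 3, 0, 0, 0, 0],
  [0, 40, 2, 0, 0, 0, 0],
  [0, 40, 3, 0, 0, 0, 0],
  [0, 40, 3, 0, 0, 0, 0],
  [0, 40, 3, 0, 0, 0, 0],
  [0, 40, 2, 0, 0, 0, 0],
  [0, 40, 3, 0, 0, 0, 0],
  [0, 23, 2, 0, 0, 0, 0],
  [0, 0, 0, 0, 0, 0, 0],
  [0, 0, 0, 0, 0, 0, 0],
])

```text
time_s: 8.3
tool_pos: [0.5002, 0.3273, 0.0663]
tool_rot: [-179.9, 0.1, 98.2]
force: [0.9, -1.1, -2.1]
grip_width: 0.0198
```

Call:
send_rows([
  [0, 0, 0, 20, 0, 0, 0],
  [0, 0, 0, 20, 0, 0, 0],
  [0, 0, 0, 15, 0, 0, 0],
  [0, 0, 0, 10, 0, 0, 0],
  [0, 0, 0, 8, 0, 0, 0],
  [0, 0, 0, 4, 0, 0, 0],
  [0, 0, 0, 3, 0, 0, 0],
  [0, 0, 0, 0, 0, 0, 0],
  [0, 0, 0, 0, 0, 0, 0],
])

```text
time_s: 9.2
tool_pos: [0.5013, 0.3279, -0.0121]
tool_rot: [180.0, -0.0, 98.1]
force: [-0.9, 0.0, -2.6]
grip_width: 0.0198
```

Call:
send_rows([
  [0, 0, 0, 3, 0, 0, 0],
  [0, 0, 0, 2, 0, 0, 0],
  [0, 0, 0, 0, 0, 0, 0],
  [0, 0, 0, 0, 0, 0, 0],
])

```text
time_s: 9.6
tool_pos: [0.5009, 0.3275, -0.0177]
tool_rot: [-180.0, 0.0, 98.1]
force: [-0.5, 0.5, -2.5]
grip_width: 0.0199
```

Call:
send_rows([
  [0, 0, 0, 2, 0, 0, 0],
  [0, 0, 0, 0, 0, 0, 0],
  [0, 0, 0, 0, 0, 0, 0],
])

```text
time_s: 9.9
tool_pos: [0.5009, 0.3275, -0.0197]
tool_rot: [-180.0, 0.0, 98.1]
force: [-0.9, 1.0, -1.9]
grip_width: 0.0199
```

Call:
send_rows([
  [0, 0, 0, 1, 0, 0, 0],
  [0, 0, 0, 0.5, 0, 0, 0],
  [0, 0, 0, 0, 0, 0, 0],
  [0, 0, 0, 0, 0, 0, 0],
])

```text
time_s: 10.3
tool_pos: [0.5011, 0.3277, -0.0205]
tool_rot: [180.0, 0.0, 98.1]
force: [-1.4, -1.2, 4.9]
grip_width: 0.0198
```

Contact with the mat (+4.9 N) is within 0.2 mm of the computed height, so I release and rise.

Call:
send_rows([
  [60, 0, 0, 0, 0, 0, 0],
  [60, 0, 0, 0, 0, 0, 0],
  [60, 0, 0, 0, 0, 0, 0],
  [60, 0, 0, 0, 0, 0, 0],
  [60, 0, 0, 0, 0, 0, 0],
  [60, 0, 0, -20, 0, 0, 0],
  [60, 0, 0, -30, 0, 0, 0],
  [60, 0, 0, -35, 0, 0, 0],
  [60, 0, 0, -35, 0, 0, 0],
])

```text
time_s: 11.2
tool_pos: [0.5006, 0.3275, 0.0999]
tool_rot: [-180.0, 0.0, 98.1]
force: [0.5, 0.7, -0.1]
grip_width: 0.0597
```

```bash
python3 - <<'E'
from h import *
o=env.get_obs(); p=o['tool_pos']; print(p,o['force'])
im=env.read_camera("top"); 
r=env.regions_of("top","cover")[0]; print(r['confidence'],r['rect'],quad("top",r['region'],.01))
im=im[:,:,::-1].copy();H,S,V=cv2.split(cv2.cvtColor(im,cv2.COLOR_BGR2HSV)); m=np.zeros(H.shape,bool); m[170:260,240:346]=((H>100)&(H<125)&(S>120))[170:260,240:346]
print("tray1",quad("top",m,.028))
cv2.imwrite("pics/c8.png",cv2.resize(im[110:310,80:380],None,fx=2.6,fy=2.6,interpolation=2))
E
```

```text
[0.5005935  0.32745469 0.0998517 ] [ 0.52304775  0.67019756 -0.06703653]
0.68 [130.5, 198.1, 176.9, 263.7] (array([0.5051182 , 0.30688186, 0.01      ]), array([0.08607842, 0.13766635]), array([ -81.08342451, -170.61158959]))
tray1 (array([ 0.53917441, -0.0966624 ,  0.028     ]), array([0.06487804, 0.08919276]), array([ -82.20509833, -172.73879246]))
```

View pics/c8.png

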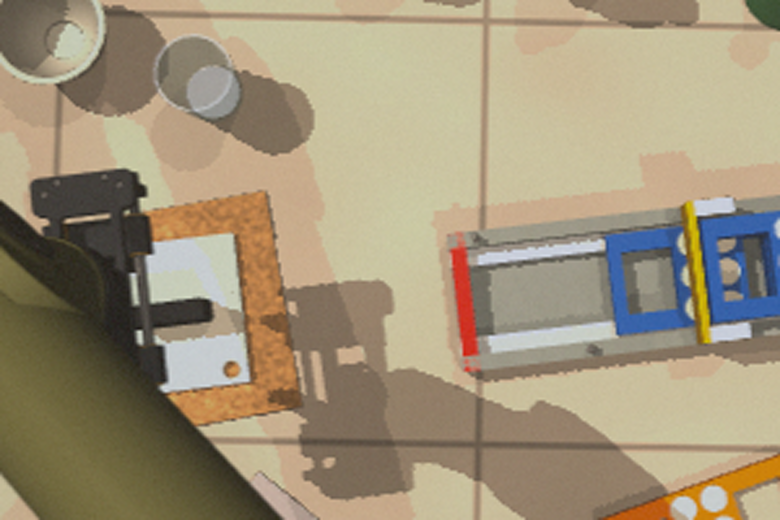

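Cover lies flat on the mat, right edge at (245,310), roughly centred. The mat, beaker and tray 1 are undisturbed. Leading edge computes to feeder x ≈ 76 mm, within the given 70–78 mm.

Call:
send_rows([
  [0, -20, -1, 0, 0, 0, 0],
  [0, -40, -2, 0, 0, 0, 0],
  [0, -40, -2, 0, 0, 0, 0],
  [0, -40, -2, 0, 0, 0, 0],
  [0, -40, -2, 0, 0, 0, 0],
  [0, -40, -2, 0, 0, 0, 0],
  [0, -40, -2, 0, 0, 0, 0],
  [0, -40, -2, 0, 0, 0, 0],
  [0, -40, -2, 0, 0, 0, 0],
  [0, -40, -2, 0, 0, 0, 0],
  [0, -30, -2, 0, 0, 0, 0],
  [0, -15, 0, 0, 0, 0, 0],
])

```text
time_s: 12.5
tool_pos: [0.5392, -0.1, 0.0981]
tool_rot: [-179.9, 0.0, 97.8]
force: [-0.0, 0.1, 0.0]
grip_width: 0.0003
```

Call:
send_rows([
  [0, 0, 0, 15, 0, 0, 0],
  [0, 0, 0, 20, 0, 0, 0],
  [0, 0, 0, 20, 0, 0, 0],
  [0, 0, 0, 0, 0, 0, 0],
  [0, 0, 0, 0, 0, 0, 0],
])

```text
time_s: 13.0
tool_pos: [0.5394, -0.0938, 0.0433]
tool_rot: [-179.9, -0.1, 98.2]
force: [1.3, -0.2, -0.5]
grip_width: 0.0004
```

```bash
python3 - <<'E'
from h import *
im=env.read_camera("top");r=env.regions_of("top","cover")
for x in r[:2]: print(x['confidence'],x['rect'],quad("top",x['region'],.01))
look('c9',220,100,140,110)
p=env.get_obs()['tool_pos']; print(rows(p,98.1,lambda s:((.540,-.096,p[2]),98.1),1)[0])
a=cv2.imread("pics/c9.png")
o=np.array([.5462,-.1395,.028]);fx=np.array([-.139,.990,0]);fy=np.array([-.990,-.139,0])
for i in (.018,.064):
  for j in (-.028,.028):
    u=(proj("side",o+fx*i+fy*j)-[220,100]+.5)*5; cv2.circle(a,tuple(int(v) for v in u),3,(0,255,0),-1)
cv2.imwrite("pics/c9.png",a)
E
```

```text
0.82 [119.5, 199.6, 176.9, 263.1] (array([0.50109444, 0.32475724, 0.01      ]), array([0.12250097, 0.13819796]), array([ -81.73256096, -171.24657934]))
[ 0.54066317 -0.09494336  0.0446807 ] [1.79925401e+02 6.71072591e-03 9.81716908e+01] [ 0.16316352 -0.20532829  0.64963411] 0.0005865992535138114 13.1
[[-1, -1, 0, np.float64(-0.0)]]
```

View pics/c9.png

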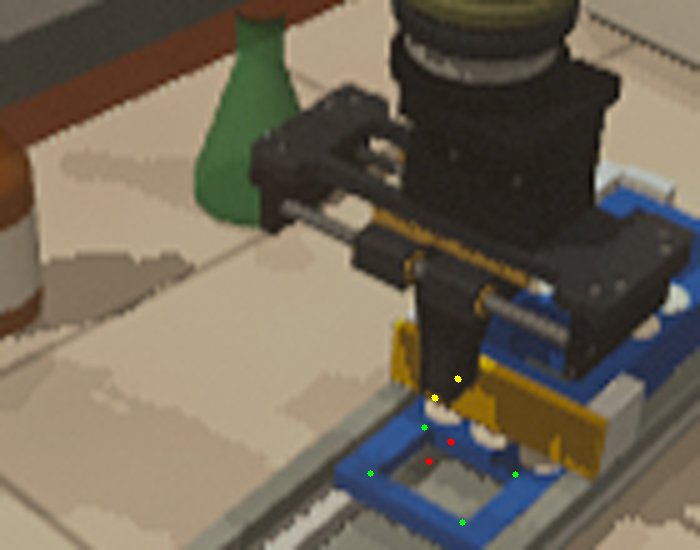

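The side view agrees with the cover centre found from above (within 3 mm of the mat's). The marked hole (green) fits the picture, and the closed fingers are above its middle. Next I descend into it and feel gently for the channel floor.

Call:
send_rows([
  [0, -1, -1, 10, 0, 0, 0],
  [0, 0, 0, 15, 0, 0, 0],
  [0, 0, 0, 15, 0, 0, 0],
  [0, 0, 0, 8, 0, 0, 0],
  [0, 0, 0, 6, 0, 0, 0],
  [0, 0, 0, 4, 0, 0, 0],
  [0, 0, 0, 4, 0, 0, 0],
  [0, 0, 0, 4, 0, 0, 0],
  [0, 0, 0, 0, 0, 0, 0],
  [0, 0, 0, 0, 0, 0, 0],
])

```text
time_s: 14.15
tool_pos: [0.5392, -0.0973, -0.0219]
tool_rot: [180.0, 0.0, 98.1]
force: [1.0, -0.1, -0.6]
grip_width: 0.0004
```

Call:
send_rows([
  [0, 0, 0, 2, 0, 0, 0],
  [0, 0, 0, 2, 0, 0, 0],
  [0, 0, 0, 0, 0, 0, 0],
  [0, 0, 0, 0, 0, 0, 0],
])

```text
time_s: 14.55
tool_pos: [0.539, -0.0973, -0.0261]
tool_rot: [-180.0, 0.0, 98.1]
force: [0.4, 0.1, -0.3]
grip_width: 0.0008
```

Call:
send_rows([
  [0, 0, 0, 2, 0, 0, 0],
  [0, 0, 0, 1, 0, 0, 0],
  [0, 0, 0, 0, 0, 0, 0],
  [0, 0, 0, 0, 0, 0, 0],
])

```text
time_s: 14.95
tool_pos: [0.539, -0.0973, -0.0291]
tool_rot: [-180.0, -0.0, 98.1]
force: [1.3, 1.0, -0.0]
grip_width: 0.0006
```

Call:
send_rows([
  [0, 0, 0, 1.5, 0, 0, 0],
  [0, 0, 0, 1.5, 0, 0, 0],
  [0, 0, 0, 0, 0, 0, 0],
  [0, 0, 0, 0, 0, 0, 0],
])

```text
time_s: 15.35
tool_pos: [0.539, -0.0973, -0.0321]
tool_rot: [-180.0, -0.0, 98.1]
force: [0.7, -0.2, -0.5]
grip_width: 0.0006
```

Call:
send_rows([
  [0, 0, 0, -4, 0, 0, 0],
  [0, 5, 0, 0, 0, 0, 0],
  [0, 6, 0, 0, 0, 0, 0],
  [0, 6, 0, 0, 0, 0, 0],
  [0, 8, 0, 0, 0, 0, 0],
  [0, 8, 0, 0, 0, 0, 0],
  [0, 8, 0, 0, 0, 0, 0],
])

```text
time_s: 16.05
tool_pos: [0.5338, -0.059, -0.0277]
tool_rot: [180.0, 0.2, 98.0]
force: [1.0, -7.4, 1.5]
grip_width: 0.0004
```

Drawing the tray with about 7 N, within the stated 2–8 N.

Call:
send_rows([
  [0, 10, 0, 0, 0, 0, 0],
  [0, 10, 0, 0, 0, 0, 0],
  [0, 10, 0, 0, 0, 0, 0],
  [0, 10, 0, 0, 0, 0, 0],
  [0, 10, 0, 0, 0, 0, 0],
  [0, 10, 0, 0, 0, 0, 0],
  [0, 8, 0, 0, 0, 0, 0],
])

```text
time_s: 16.75
tool_pos: [0.5234, 0.012, -0.0281]
tool_rot: [-180.0, -0.0, 98.1]
force: [0.6, -3.5, 1.4]
grip_width: 0.0006
```

Call:
send_rows([
  [0, 6, 0, 0, 0, 0, 0],
  [0, 6, 0, 0, 0, 0, 0],
  [0, 4, 0, 0, 0, 0, 0],
  [0, 2, 0, 0, 0, 0, 0],
  [0, 0, 0, 0, 0, 0, 0],
  [0, 0, 0, 0, 0, 0, 0],
])

```text
time_s: 17.35
tool_pos: [0.5211, 0.0285, -0.0282]
tool_rot: [-180.0, -0.0, 98.1]
force: [-1.0, -0.1, -0.2]
grip_width: 0.0005
```

Call:
send_rows([
  [0, 3, 0, 0, 0, 0, 0],
  [0, 2, 0, 0, 0, 0, 0],
  [0, 2, 0, 0, 0, 0, 0],
  [0, 0, 0, 0, 0, 0, 0],
])

```text
time_s: 17.75
tool_pos: [0.5201, 0.0356, -0.0281]
tool_rot: [-180.0, 0.0, 98.1]
force: [-0.1, 0.7, 0.3]
grip_width: 0.0006
```

Call:
send_rows([
  [0, 1, 0, 0, 0, 0, 0],
  [0, 1, 0, 0, 0, 0, 0],
  [0, 0, 0, 0, 0, 0, 0],
])

```text
time_s: 18.05
tool_pos: [0.5201, 0.0357, -0.0281]
tool_rot: [-180.0, 0.1, 98.0]
force: [0.5, -5.2, 0.6]
grip_width: 0.0002
```

Firm contact: the tool stopped at feeder x ≈ 177 mm and 5 N, where the stop should be. I back off and rise out.

Call:
send_rows([
  [0, -6, 0, 0, 0, 0, 0],
  [0, -7, 0, 0, 0, 0, 0],
  [0, 0, 0, 0, 0, 0, 0],
  [0, 0, 0, -15, 0, 0, 0],
  [0, 0, 0, -30, 0, 0, 0],
  [0, 0, 0, -40, 0, 0, 0],
  [0, 0, 0, -40, 0, 0, 0],
  [0, 0, -40, -10, 0, 0, 0],
  [0, 0, 0, 0, 0, 0, 0],
])

```text
time_s: 18.95
tool_pos: [0.4804, 0.019, 0.1098]
tool_rot: [179.9, 0.2, 98.1]
force: [-0.2, 0.1, -0.6]
grip_width: 0.0006
```

```bash
python3 - <<'E'
from h import *
o=env.get_obs(); print(o['tool_pos'],o['force'])
T=env.read_camera("top")[:,:,::-1]
r=env.regions_of("top","cover")[0]; print(r['confidence'],quad("top",r['region'],.01)[:2])
S=env.read_camera("side")[:,:,::-1]
a=cv2.resize(S[120:260,90:390],(800,373),interpolation=2);b=cv2.resize(T[165:260,230:450],(520,224),interpolation=2)
im=np.zeros((600,800,3),np.uint8); im[:373]=a; im[373:597,:520]=b; cv2.imwrite("pics/c10.png",im)
E
```

```text
[0.48041964 0.01902309 0.10983913] [-0.24467651  0.09414282 -0.57183119]
0.67 (array([0.50179589, 0.32573671, 0.01      ]), array([0.12185785, 0.13765812]))
```

View pics/c10.png

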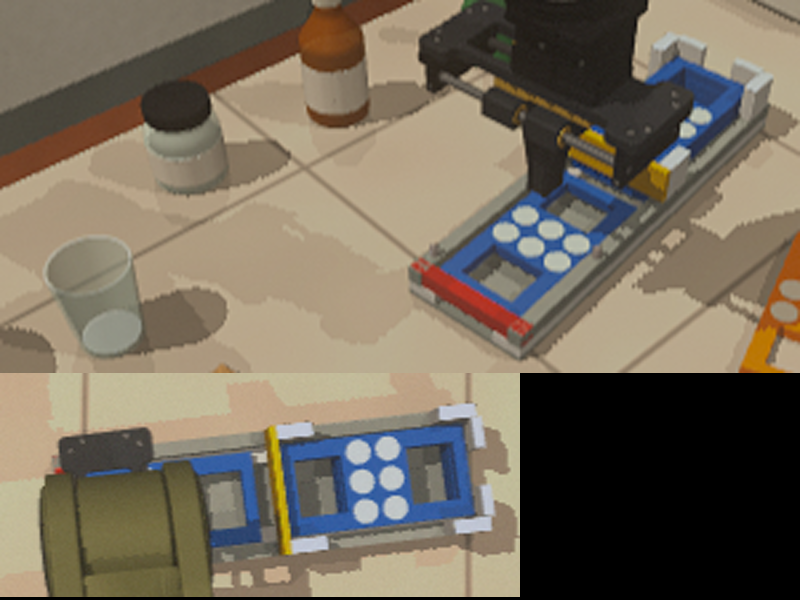

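```bash
python3 - <<'E'
from h import *
o=np.array([.5462,-.1395,0]);fx=np.array([-.139,.990,0]);fy=np.array([-.990,-.139,0])
A=cv2.imread("pics/side0.png");B=env.read_camera("side")[:,:,::-1].copy()
for n,I in (("before",A),("now",B)):
    H,S,V=cv2.split(cv2.cvtColor(I,cv2.COLOR_BGR2HSV)); m=(H>100)&(H<125)&(S>120)
    m[:,:330]=0; m[:,375:]=0; m[185:]=0
    print(n,[(int(c),int(np.flatnonzero(m[:,c]).min())) for c in range(345,372,4) if m[:,c].any()])
for z in (.064,.052):
    print(z,[proj("side",o+fx*-.185+fy*y+[0,0,z]).round(1).tolist() for y in (-.045,.0,.045)])
E
```

```text
before [(345, 138), (349, 140), (353, 141), (357, 143), (361, 145), (365, 147), (369, 148)]
now [(345, 142), (349, 144), (353, 146), (357, 148), (361, 149), (365, 151)]
0.064 [[342.9, 136.9], [356.8, 142.8], [371.2, 149.0]]
0.052 [[342.3, 140.5], [356.1, 146.4], [370.4, 152.6]]
```

The rear edge of the stack sits 4–5 px lower; a 12 mm drop should give 3.6 px. So the trays have dropped flat. I hand in.

```bash
python3 -c "
from cell import env
print(env.sign_off())"
```

```text
the job is handed in; nothing more can be done
None
```

The cover is on the mat, the bottom tray is up against the red stop and the job is handed in. It took about 19 s of the 61 s; `env.sign_off()` gave no verdict.

- **Cover:** I gripped it by the handle (19.6 mm measured), lifted it straight off both pins and set it on the cork mat with light contact. I let go only once it was resting there. The last look put it flat, about 3 mm from the mat's centre.
- **Bottom tray:** I slid it along its track with closed fingers in its hole, at about 7 N, until it met the stop. The fingers halted at dispenser x ≈ 177 mm with 5 N, and the last picture shows the tray against the stop.
- **Other three trays:** The stack's rear edge shows 4–5 px lower than at the start, parallel to before; a 12 mm drop should show as 3.6 px.
- **Beaker and arm:** The beaker is standing and looks unmoved in the last picture. The arm is clear of everything.

**Disagreement:** the reported tool height was about 40 mm lower than the fingertips appeared in the side camera; x and y agreed. I trusted the camera and felt my way down with the force reading, and the mat contact came within 0.2 mm of the height that gave. The channel floor was never touched. The fingers' depth below the tray is an estimate, but they caught the web as intended.

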